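Hang up the ear defenders on the swing-out hook

TASK

Saw work is finished: swing the arm of the steel hook stand fully out to its stop, so that it points to the robot's side of the bench, and then hang the larger pair of ear defenders on it by the headband, one cup each side, the band resting on the bar between the two flanges. Leave the smaller pair, the tape measure and the screw box where they are.

Things in the scene. Friction and masses are not known exactly. Their poses are not given: they have to be found in the camera images.
- hook_stand: Fixed dark steel stand: base plate 150x130x12 mm, square post 28 mm wide. Origin: on the bench, on the post's axis (which is the arm's hinge axis). Its -x axis is the direction in which the arm points when fully out; +y is where the arm points when parked. z up.
- swing_arm (a joint): Horizontal hinge of the arm about the vertical post axis, rad: 0 = parked along the stand's +y, grows anticlockwise from above to 1.571 = fully out at its stop, along the stand's -x. It has a little friction (0.06 N m), no spring, and stays where it is left.
- hook_pivot (a point): Point on the hinge axis at the height of the bar's axis, 200 mm above the bench. A steel sleeve of 30 mm diameter surrounds it and reaches 24 mm above it.
- hook_saddle (a point): Hanging place: on top of the arm's round bar (10 mm in diameter, top 205 mm above the bench), 85 mm out from the hinge axis, midway between two round flanges 30 mm in diameter (10 mm higher than the bar's top), whose inner faces are 40 mm apart. The bar can be pinched here from above to swing the arm; below it is free. The arm ends 117 mm from the axis. Axes: y outward along the bar, z up.
- large_muffs: Larger ear defenders, loose, 0.2-0.35 kg, standing on their cups, z up; 197 mm tall, 187 mm wide along y, cups 64 mm deep (x), 84 mm tall, 94 mm apart. Origin: underside, midway between the cups. Band arches in the y-z plane. Its top carries a rubber head pad 26 mm thick in x, 56 long in y, at z 165 to 197: hold it there, fingers closing along x, tips not below z 172 (flanges come near).
- large_muffs_crown (a point): Middle of the flat underside of the larger pair's headband (band 20 mm wide along x, 5 mm thick), 160 mm above the pair's origin: rests on the bar when hung. Same axes as the body; the pair is the same either way round.
- small_muffs: Smaller ear defenders of the same make, loose, 134 mm tall and 125 mm wide, sometimes on the way from the larger pair to the stand: to be left alone. Origin on the underside midway between the cups.
- tape_measure: Tape measure, 63x86x62 mm, loose bystander; origin at the underside.
- screw_box: Green cardboard screw box, 70x89x45 mm, loose bystander; origin at the underside.

How it is judged (in metres and radians):
On the way:
1. the arm is swung out to its stop before the ear defenders are picked up (value of joint swing_arm above 1.45 rad and distance of large_muffs from where it was at the start of the episode below 0.04 m), for 0.2 s.
At the end, for the whole second after the job is handed in: Arm out (over 1.4 rad); the larger ear defenders hang from it, released, barely swinging (under 0.12 m/s): band underside on the bar (6 mm), within 13 mm of the middle between the flanges, bar within 20 mm of the band's middle, band across the bar within 0.45 rad, upright within 0.3 rad (value of joint swing_arm above 1.4 rad and y of large_muffs_crown in the frame of hook_saddle between -0.013 and 0.013 m and x of large_muffs_crown in the frame of hook_saddle between -0.02 and 0.02 m and z of large_muffs_crown in the frame of hook_saddle between -0.006 and 0.006 m and angle between the x axis of large_muffs and the y axis of hook_saddle, either way round below 0.45 rad and angle between large_muffs's own z axis and vertical below 0.3 rad and linear speed of large_muffs below 0.12 m/s); the robot touches nothing.
It fails at once if the smaller ear defenders are moved (distance of small_muffs from where it was at the start of the episode above 0.03 m).
It fails at once if the tape measure is moved (distance of tape_measure from where it was at the start of the episode above 0.03 m).
It fails at once if the screw box is moved (distance of screw_box from where it was at the start of the episode above 0.03 m).
It also fails if it takes over 56 s, if anything falls off the work surface, if the arm or the gripper's body presses on something with over 40 N, if the wrist force passes 120 N, or if a joint passes its speed limit or range.

ROBOT

A 6-joint arm with a two-finger parallel gripper is mounted at the origin on a cart in front of the work surface, level with it; the furniture and walls round the work are solid. World frame = base frame: x ahead of the robot, y to its left, z up, the work surface at z = 0. Lengths are in m, angles in degrees, forces in N, time in s.
With the tool pointing down it reaches from about 0.4 to 0.825 m from the base axis. Payload 7 kg.
Tool frame: the origin (TCP) lies on the centre line of the jaws, within the pads' length; the fingertips stand 8 mm ahead of it and the grasp point (between the pads) lies 11 mm behind it; z points along the fingers, y is the line along which they close (so a half turn about z gives the same grasp; the last joint's range is limited). The gripper opens to 88 mm and grips with 3 to 60 N. Pads are 19 mm wide; open, the fingers measure 130 mm over their backs; the gripper's body (78 mm by 193 mm) begins 47 mm behind the grasp point.
Start: joints at [-50.988, 20.546, 0.682, 0, -70.136, -16.507], TCP at [0.258, -0.624, 0.235] pointing down, gripper open.
Joint ranges: [-176.03, 176.03], [-82.01, 121.73], [-58.28, 71.71], [-173.87, 95.51], [-174.79, -0.11], [-173.66, 173.66]. Speed limits (degrees/s): [136.94, 136.94, 172.46, 180, 180, 180].

INTERFACE

Orientations are given as [roll, pitch, yaw] about the fixed x, y, z axes, in that order (R = Rz(yaw) Ry(pitch) Rx(roll)).
In Python, from plant import ctrl, vision gives the robot as it stands. The module is installed in compiled form; this text tells all that it offers.
- The arm moves only by the tool move_arm, never from a script. Its argument "moves" is one flat list of numbers, 7 for each row, row after row: the finger opening in cm, from 0 to 8.76, then the shift along the tool's x, y, z in cm, then the turn, a rotation vector about the tool's x, y, z in rad. A call has 1 to 8 rows; each row shifts and turns the commanded pose from where the row before left it, along the tool's axes as they then stand; what a row does not reach is not made up. A row lasts 1/10 s, in which the tool goes at most 50 mm and 8.59 degrees, less where a joint would pass 70% of its speed; a pose out of reach is approached as far as the arm can. A call with a gripper value outside its range is refused whole. The fingers move at their own pace and stop on an object; the grip force is fixed at half the most. Time passes only in rows, so rows that do not move let the fingers close. It gives the time, the measured TCP pose, the force, the opening and the grip force at its end, in the units of the state.
- ctrl.get_obs(): the state, without advancing time (a new reading comes with each control period).
- vision.snapshot(name): name is "scene" or "top" or "wrist"; returns (picture, depth): 420x560x3 uint8, red, green, blue; 420x560 float32, m along the optical axis (not along the pixel's ray), 0 where there is no reading.
- vision.camera_model(name): a dict with "vertical_fov" (degrees; the focal length in pixels is half the picture's height over the tangent of half this angle, whatever the lens; pixels are square), "cx", "cy" (the principal point, pixels), "cam_to_world" (4x4, takes a point from camera to world coordinates). Camera axes: x right, y down, z forward; pixel columns grow to the right and rows downward; lengths in m; the calibration is good to about 2 mm. The wrist camera is an equidistant fisheye: a pixel r from the principal point sees the ray r / f radians off the axis. A picture is of the moment at which its call begins: read the wrist's pose just before it. camera_model takes no time and is no camera call; for the wrist camera it gives the pose at the moment of the call.
- ctrl.close_job(): hands the job in; it is judged then, once.
The state is a dict: "clock": time; "joint_pos": joint angles; "qvel": joint speeds; "tau": joint torques, N m; "tool_pos": TCP position; "orientation": TCP orientation; "force": force on the tool from outside, world axes, zero at the start; "moment": the same for the moment, N m; "opening": finger opening in m; "gripper_force": force on a finger pad.
Only numpy, scipy, OpenCV 4.12 (cv2) and the standard library are available. Lean on these libraries where they do the work, as an engineer would, in place of code of your own. Each camera call takes 0.05 s, during which the arm holds its last target. There are 200 camera calls.

## Working session

There is one attempt and no reset: what is moved stays moved. The work goes in short steps, Python scripts to look and compute and a tool call to move; the robot and the scene stay as the last step left them, time stands still between calls to the robot, and variables do not carry over. Pictures are saved under pics/ and viewed, at most 10 in all, crops included, and the job is handed in when it is done.

Besides the shell and the picture viewer there is one more tool, called after "Call:" in YAML: its name, and indented under it one key for each argument. move_arm: Moves the arm, as the interface text tells. Its arguments: {"type":"object","properties":{"moves":{"type":"array"}},"required":["moves"]}

```bash
mkdir -p pics
cat > h.py <<'E'
import numpy as np, cv2
from plant import ctrl, vision
def cam(n):
    m=vision.camera_model(n); f=210/np.tan(np.radians(m["vertical_fov"])/2)
    return f,m["cx"],m["cy"],np.array(m["cam_to_world"])
def snap(n,fn=None):
    c=cam(n); p,d=vision.snapshot(n)
    if fn: cv2.imwrite("pics/"+fn,p[:,:,::-1])
    np.savez("/tmp/%s.npz"%n,p=p,d=d,f=c[0],cx=c[1],cy=c[2],T=c[3]); return p,d,c
def cloud(d,c):
    f,cx,cy,T=c; v,u=np.mgrid[:420,:560]
    P=np.stack([(u-cx)/f*d,(v-cy)/f*d,d],-1); return P@T[:3,:3].T+T[:3,3]
E
python3 - <<'E'
from h import *
a=[]
for n in("scene","top"):
    p,d,c=snap(n); a.append(p); print(n,c[:3],c[3].round(3).tolist(),(d>0).mean())
cv2.imwrite("pics/a.png",cv2.resize(a[0],(800,600))[:,:,::-1]);cv2.imwrite("pics/b.png",a[1][:,:,::-1])
print(ctrl.get_obs())
E
```

```text
scene (np.float64(419.804043539256), 276.25303527536227, 213.9929579449548) [[0.897, -0.191, 0.398, 0.076], [-0.442, -0.408, 0.799, -1.148], [0.01, -0.893, -0.45, 0.657], [0.0, 0.0, 0.0, 1.0]] 0.9961819727891157
top (np.float64(429.49843160801777), 276.67099826759403, 211.18655115053863) [[-0.028, -0.98, 0.196, 0.277], [-0.999, 0.031, 0.015, -0.221], [-0.02, -0.196, -0.98, 1.409], [0.0, 0.0, 0.0, 1.0]] 0.99625
{'clock': 0.1, 'joint_pos': array([-5.09878272e+01,  2.05868544e+01,  6.39009229e-01, -1.60138986e-02,
       -7.01364263e+01, -1.65061211e+01]), 'qvel': array([ 0.01853967, -0.12999008,  0.07969843,  0.07044689, -0.02731456,
       -0.07182224]), 'tau': array([-9.68346540e-04, -5.84162271e+01,  2.93751669e+01,  7.01544642e+00,
        1.01416820e-02, -7.04394120e-05]), 'tool_pos': array([ 0.25817183, -0.62321594,  0.23372707]), 'orientation': array([ 1.79914924e+02, -9.51043067e-03, -1.57499394e+02]), 'force': array([0.18154464, 0.0494827 , 0.25082156]), 'moment': array([0.00977999, 0.03114727, 0.01130122]), 'gripper_force': 0.0, 'opening': 0.08776031991617084}
```

View pics/a.png

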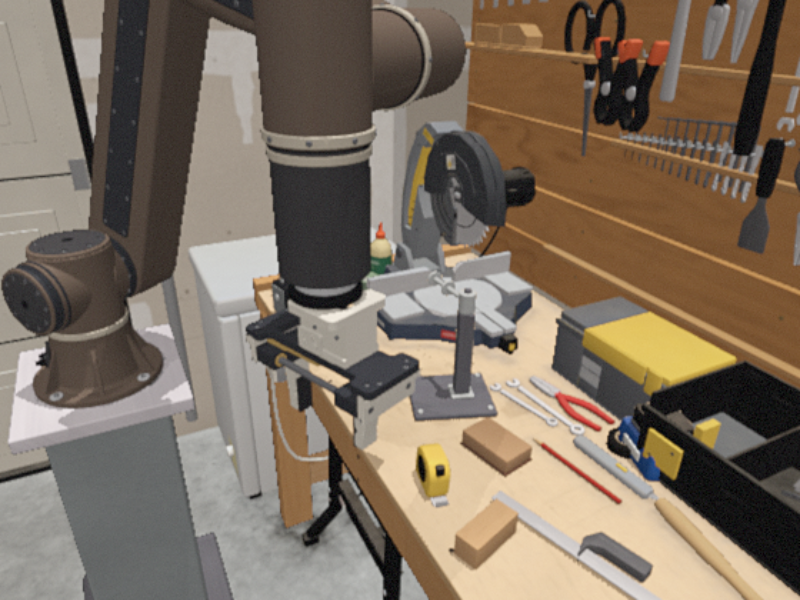

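View pics/b.png

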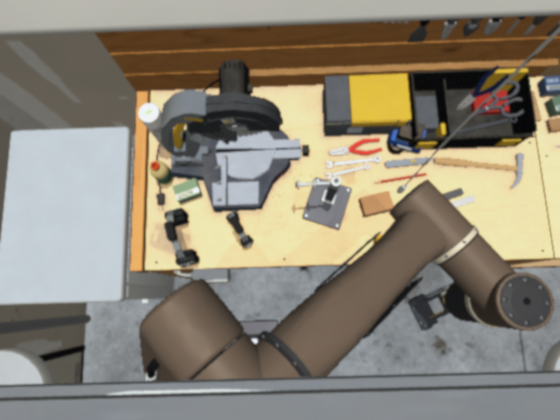

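The scene view shows the stand (post ~465,340) with its arm hidden behind the gripper. The top view shows the stand at (327,200) with its arm pointing left, the large muffs at (180,238), the small pair at (238,229) and the green box at (187,188). I'll crop the top view and read heights from depth.

Run:
```python
from h import *
z=np.load("/tmp/top.npz");p,d=z["p"],z["d"];c=(z["f"],z["cx"],z["cy"],z["T"])
P=cloud(d,c)
cv2.imwrite("pics/c.png",cv2.resize(p[160:280,140:380],(800,400),interpolation=cv2.INTER_CUBIC)[:,:,::-1])
np.set_printoptions(suppress=True,precision=3,linewidth=150)
def blob(u0,u1,v0,v1,zl,zh):
    Q=P[v0:v1,u0:u1].reshape(-1,3);m=(Q[:,2]>zl)&(Q[:,2]<zh);Q=Q[m]
    r=cv2.minAreaRect((Q[:,:2]*1000).astype(np.float32)) if len(Q)>3 else None
    print(len(Q),Q.mean(0),Q.max(0),Q.min(0),r)
print("bench",np.median(P[230:260,255:290,2]))
print("large top");blob(150,210,205,275,.15,.22);blob(150,210,205,275,.05,.14);blob(150,210,205,275,.02,.22)
print("small");blob(215,262,205,255,.1,.15);blob(215,262,205,255,.02,.15)
print("box");blob(165,210,175,205,.03,.06)
print("stand");blob(300,355,165,230,.005,.025)
print("arm");blob(285,355,165,220,.18,.24);blob(325,350,165,220,.21,.24)
```

```text
bench -0.0002260496700171588
large top
313 [0.469 0.104 0.181] [0.527 0.129 0.205] [0.416 0.085 0.15 ] ((472.5985412597656, 106.25932312011719), (112.76753234863281, 26.192100524902344), 14.86687183380127)
500 [0.462 0.097 0.083] [0.565 0.157 0.139] [0.381 0.056 0.051] ((472.9373779296875, 106.39181518554688), (182.22494506835938, 63.296539306640625), 14.643000602722168)
937 [0.465 0.099 0.113] [0.565 0.157 0.205] [0.381 0.056 0.02 ] ((472.49078369140625, 106.18324279785156), (183.2388458251953, 63.296817779541016), 14.708426475524902)
small
206 [ 0.495 -0.078  0.125] [ 0.563 -0.03   0.139] [ 0.458 -0.103  0.1  ] ((512.9354858398438, -68.1434555053711), (122.04557800292969, 26.021303176879883), 29.645509719848633)
668 [ 0.522 -0.077  0.073] [0.574 0.003 0.139] [ 0.438 -0.151  0.021] ((506.4375915527344, -72.95404052734375), (152.99069213867188, 135.15237426757812), 88.86226654052734)
box
665 [0.642 0.085 0.045] [0.687 0.167 0.058] [0.593 0.017 0.031] ((640.4526977539062, 92.20123291015625), (93.59959411621094, 150.06590270996094), 0.3269129693508148)
stand
1602 [ 0.578 -0.367  0.012] [ 0.715 -0.277  0.025] [ 0.49  -0.466  0.005] ((602.13232421875, -371.1772155761719), (182.27862548828125, 220.61489868164062), 87.7642822265625)
arm
262 [ 0.595 -0.333  0.209] [ 0.613 -0.259  0.23 ] [ 0.581 -0.388  0.18 ] ((595.3837280273438, -323.46160888671875), (30.52505111694336, 130.4854278564453), 3.0002167224884033)
86 [ 0.597 -0.374  0.219] [ 0.613 -0.354  0.23 ] [ 0.583 -0.388  0.21 ] ((597.879638671875, -374.0263671875), (27.546554565429688, 30.238956451416016), 43.20070266723633)
```

View pics/c.png

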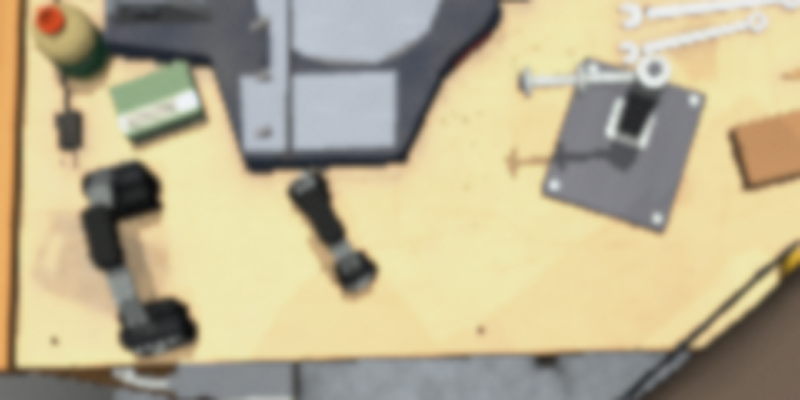

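The crop shows the arm bar running from the sleeve at (655,70) to its end at (525,80). The base plate looks yawed by about -15°. The large muffs' band runs from (120,185) to (155,330). I'll move above the bar at a safe height and look from close by.

Call:
move_arm:
  moves: [8.7,0,0,-4.5,0,0,0,8.7,0,0,-4.5,0,0,0,8.7,-4.4,1.8,0,0,0,0,8.7,-4.4,1.8,0,0,0,0,8.7,-4.4,1.8,0,0,0,0,8.7,-4.4,1.8,0,0,0,0,8.7,-4.4,1.8,0,0,0,0,8.7,-4.4,1.8,0,0,0,0]

```text
clock: 0.9
tool_pos: [0.4619, -0.421, 0.3243]
orientation: [180.0, -0.0, -157.5]
force: [1.1, -0.5, -0.8]
opening: 0.0872
gripper_force: 0.0
```

Call:
move_arm:
  moves: [8.7,-4.4,1.8,0,0,0,0,8.7,-4.4,1.8,0,0,0,0,8.7,-4.4,1.8,0,0,0,0,8.7,0,0,0,0,0,-0.14,8.7,0,0,0,0,0,-0.14,8.7,0,0,0,0,0,-0.14,8.7,0,0,0,0,0,-0.14,8.7,0,0,0,0,0,-0.14]

```text
clock: 1.7
tool_pos: [0.5621, -0.3221, 0.324]
orientation: [179.9, -0.0, -117.0]
force: [0.7, 0.3, -0.3]
opening: 0.0868
gripper_force: 0.0
```

Run:
```python
from h import *
p,d,c=snap("wrist","w1.png"); print(c)
o=ctrl.get_obs(); print({k:o[k] for k in("clock","tool_pos","orientation","force","joint_pos")})
```

```text
(np.float64(325.19226210127806), 275.77971097203164, 205.086151775192, array([[-0.8902397 ,  0.43713968,  0.12799287,  0.52775271],
       [ 0.4554909 ,  0.85366084,  0.25256922, -0.39002683],
       [ 0.00114553,  0.28314674, -0.95907592,  0.4735386 ],
       [ 0.        ,  0.        ,  0.        ,  1.        ]]))
{'clock': 1.75, 'tool_pos': array([ 0.56208686, -0.32215995,  0.32403902]), 'orientation': array([ 1.79948996e+02, -1.98198666e-03, -1.16563135e+02]), 'force': array([ 0.12038079,  0.68991583, -0.15461251]), 'joint_pos': array([-1.26048966e+01,  1.57398419e+01,  5.33497672e+00, -1.05513785e-02,
       -7.96451113e+01, -1.39563380e+01])}
```

View pics/w1.png

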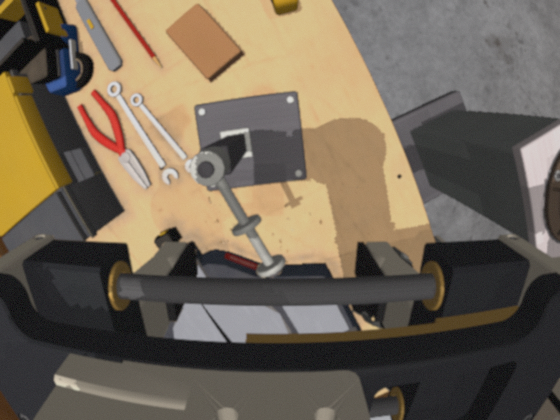

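The wrist view shows the sleeve top at about (208,168), the flanges at (246,224) and (270,267), and the base plate corners at (195,105), (297,92) and (305,180). I'll convert these to world points.

```bash
cat >> h.py <<'E'
def ray(u,v,c):
    f,cx,cy,T=c; x,y=u-cx,v-cy; r=np.hypot(x,y)+1e-9; t=r/f
    return T[:3,:3]@np.array([x/r*np.sin(t),y/r*np.sin(t),np.cos(t)])
def onz(u,v,z,c):
    k=ray(u,v,c); return c[3][:3,3]+k*(z-c[3][2,3])/k[2]
def fish(d,c):
    f,cx,cy,T=c; v,u=np.mgrid[:420,:560]; x,y=u-cx,v-cy; r=np.hypot(x,y)+1e-9; t=r/f
    k=np.tan(np.minimum(t,1.4))/r
    return np.stack([x*k*d,y*k*d,d],-1)@T[:3,:3].T+T[:3,3]
np.set_printoptions(suppress=True,precision=4,linewidth=150)
E
python3 - <<'E'
from h import *
z=np.load("/tmp/wrist.npz");p,d=z["p"],z["d"];c=(z["f"],z["cx"],z["cy"],z["T"])
P=fish(d,c)
A=P[140:275,185:290].reshape(-1,3)
s=A[(A[:,2]>.216)&(A[:,2]<.24)]; print("sleeve",len(s),s.mean(0),s.max(0),s.min(0))
b=A[(A[:,2]>.185)&(A[:,2]<.22)]; b=b[np.hypot(*(b[:,:2]-s[:,:2].mean(0)).T)>.03]
h=s[:,:2].mean(0); q=b[:,:2]-h
u=np.linalg.svd(q-0*q.mean(0),full_matrices=False)[2][0]; u*=np.sign(u@q.mean(0))
r=q@u; w=q@np.array([-u[1],u[0]]); print("bar az",np.degrees(np.arctan2(u[1],u[0])))
for a in np.arange(.03,.125,.005):
    m=(r>=a)&(r<a+.005); print(round(a,3),m.sum(),b[m,2].max() if m.any() else 0, np.ptp(w[m]) if m.any() else 0)
for uv in((195,105),(297,92),(305,180)): print("plate",onz(*uv,.012,c))
print("flanges",onz(246,224,.2,c),onz(270,267,.2,c),"sleeve",onz(208,168,.224,c))
t=np.load("/tmp/top.npz");Pt=cloud(t["d"],(t["f"],t["cx"],t["cy"],t["T"]));B=Pt[160:225,280:360].reshape(-1,3)
s=B[(B[:,2]>.216)&(B[:,2]<.24)];print("top sleeve",s.mean(0))
for Q in(A,B):
    pl=Q[(Q[:,2]>.008)&(Q[:,2]<.017)]; print("plate",cv2.minAreaRect((pl[:,:2]*1000).astype(np.float32)))
E
```

```text
sleeve 924 [ 0.5972 -0.3759  0.2188] [ 0.6122 -0.3613  0.225 ] [ 0.5832 -0.3904  0.216 ]
bar az 91.89773965665727
0.03 63 0.20586132177863514 0.009931031017058743
0.035 56 0.20558831890329332 0.009227726892694028
0.04 62 0.20531463705071612 0.008927824779320064
0.045 57 0.20576417744128644 0.009309762438955472
0.05 59 0.20566323665819558 0.009085070216302614
0.055 198 0.2145833800553455 0.027033274816466273
0.06 166 0.21523683358086176 0.027028418970785083
0.065 34 0.21113500442303618 0.013280358397691523
0.07 59 0.2064685574564214 0.00978780000492183
0.075 59 0.20515763478879673 0.009314641792506361
0.08 57 0.20554755716135364 0.009301156090188153
0.085 55 0.20499887182355203 0.009591879233035788
0.09 57 0.20558718948482008 0.009826622311643298
0.095 53 0.20554411719096616 0.010157244360346228
0.1 130 0.2141480791409025 0.024237910834729766
0.105 260 0.21591452104313374 0.028896146668198376
0.11 24 0.21385845327518715 0.015039641054151781
0.115 12 0.20745232483380388 0.0058082551384959
0.12 0 0 0
plate [ 0.6241 -0.4533  0.012 ]
plate [ 0.488  -0.4015  0.012 ]
plate [ 0.5342 -0.283   0.012 ]
flanges [ 0.5961 -0.3144  0.2   ] [ 0.5968 -0.2664  0.2   ] sleeve [ 0.5947 -0.3758  0.224 ]
top sleeve [ 0.597  -0.3714  0.2201]
plate ((629.0979614257812, -290.4547119140625), (191.60287475585938, 133.5971221923828), 62.486942291259766)
plate ((615.232177734375, -352.73779296875), (255.3013153076172, 216.28114318847656), 89.61522674560547)
```

The bar height checks out (top 0.2055), with the hinge at (0.597,-0.3755), the bar now at azimuth 92° and the stand yawed about -21°. That puts fully out at about 159°, a swing of about 67°. I'll align and lower so the fingers straddle the bar.

Call:
move_arm:
  moves: [8.7,0,0,0,0,0,-0.125,8.7,0,0,0,0,0,-0.125,8.7,0,0,0,0,0,-0.125,8.7,0,0,0,0,0,-0.125,8.7,-3.1,-3.3,0,0,0,0,8.7,0,0,4,0,0,0,8.7,0,0,2.5,0,0,0,8.7,0,0,0,0,0,0]

```text
clock: 2.55
tool_pos: [0.5926, -0.2895, 0.2549]
orientation: [179.6, 0.2, -88.9]
force: [0.1, -0.6, 0.0]
opening: 0.0867
gripper_force: 0.0
```

Run:
```python
from h import *
p,d,c=snap("wrist","w2.png")
o=ctrl.get_obs(); print({k:o[k] for k in("clock","tool_pos","orientation","force")})
```

```text
{'clock': 2.6, 'tool_pos': array([ 0.5936, -0.2904,  0.2579]), 'orientation': array([179.7705,   0.043 , -88.842 ]), 'force': array([-0.3859, -0.4032,  0.7663])}
```

View pics/w2.png

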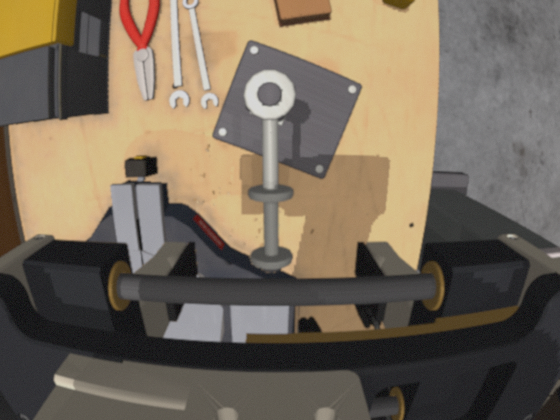

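The bar is centred between the fingers (column ~270, flanges at rows 192 and 258). Lower, close to a cage around the bar, and begin the arc.

Call:
move_arm:
  moves: [8.7,0,0,3,0,0,0,8.7,0,0,3,0,0,0,2.2,0,0,0,0,0,0,2.2,0,0,0,0,0,0,2.2,0,0,0,0,0,0,2.2,0,0,0,0,0,0,2.2,0,0,0,0,0,0,2.2,0,0,0,0,0,0]

```text
clock: 3.4
tool_pos: [0.5947, -0.2907, 0.2004]
orientation: [-179.9, -0.0, -88.7]
force: [-0.3, -1.2, 0.8]
opening: 0.0448
gripper_force: 0.0
```

Call:
move_arm:
  moves: [2.2,0.06,0.99,0,0,0,-0.117,2.2,0.06,0.99,0,0,0,-0.117,2.2,0.06,0.99,0,0,0,-0.117,2.2,0.06,0.99,0,0,0,-0.117,2.2,0,0,0,0,0,0]

```text
clock: 3.9
tool_pos: [0.5558, -0.3009, 0.2]
orientation: [-180.0, -0.0, -61.9]
force: [-0.1, -0.4, -0.4]
opening: 0.0218
gripper_force: 0.0
```

Run:
```python
from h import *
o=ctrl.get_obs(); print({k:o[k] for k in("clock","tool_pos","orientation","force","opening")})
h=np.array([.597,-.3755]);q=o["tool_pos"][:2]-h;print(np.hypot(*q),np.degrees(np.arctan2(q[1],q[0])))
```

```text
{'clock': 3.9, 'tool_pos': array([ 0.5558, -0.3009,  0.2   ]), 'orientation': array([-179.9869,   -0.0107,  -61.8594]), 'force': array([-0.0826, -0.3568, -0.3677]), 'opening': 0.021750309947948795}
0.08518986692625616 118.9249641650734
```

Call:
move_arm:
  moves: [2.2,0.06,0.99,0,0,0,-0.117,2.2,0.06,0.99,0,0,0,-0.117,2.2,0.06,0.99,0,0,0,-0.117,2.2,0.06,0.99,0,0,0,-0.117,2.2,0.06,0.99,0,0,0,-0.117,2.2,0.06,0.99,0,0,0,-0.117,2.2,0,0,0,0,0,0]

```text
clock: 4.6
tool_pos: [0.5177, -0.3449, 0.1997]
orientation: [180.0, -0.0, -21.8]
force: [-0.1, -1.1, -0.2]
opening: 0.0222
gripper_force: 0.0
```

Call:
move_arm:
  moves: [2.2,0,0.3,0,0,0,-0.03,2.2,0,0.3,0,0,0,-0.03,2.2,0,0,0,0,0,0]

```text
clock: 4.9
tool_pos: [0.5159, -0.3497, 0.1996]
orientation: [180.0, -0.0, -18.5]
force: [-0.4, 0.0, 0.5]
opening: 0.0219
gripper_force: 0.0
```

Run:
```python
from h import *
o=ctrl.get_obs(); print({k:o[k] for k in("clock","tool_pos","orientation","force","opening")})
h=np.array([.597,-.3755]);q=o["tool_pos"][:2]-h;print(np.hypot(*q),np.degrees(np.arctan2(q[1],q[0])))
```

```text
{'clock': 4.9, 'tool_pos': array([ 0.5159, -0.3497,  0.1996]), 'orientation': array([179.9961,  -0.0036, -18.5436]), 'force': array([-0.4126,  0.0029,  0.4861]), 'opening': 0.021949222782687836}
0.0851291317853316 162.3518048311658
```

Little force so far, so I'll push on until contact with the stop is felt.

Call:
move_arm:
  moves: [2.2,0,0.3,0,0,0,-0.03,2.2,0,0.2,0,0,0,-0.02,2.2,0,0,0,0,0,0]

```text
clock: 5.2
tool_pos: [0.5153, -0.3524, 0.1995]
orientation: [-179.8, -0.1, -15.6]
force: [2.7, 9.4, 2.3]
opening: 0.0223
gripper_force: 5.1
```

Call:
move_arm:
  moves: [2.2,0,0.2,0,0,0,-0.01,2.2,0,0,0,0,0,0]

```text
clock: 5.4
tool_pos: [0.5153, -0.3527, 0.1994]
orientation: [-179.7, -0.1, -15.0]
force: [4.3, 16.9, 3.9]
opening: 0.0221
gripper_force: 9.0
```

Call:
move_arm:
  moves: [2.2,0,0.2,0,0,0,0,2.2,0,0,0,0,0,0]

```text
clock: 5.6
tool_pos: [0.5153, -0.353, 0.1994]
orientation: [-179.6, -0.1, -15.0]
force: [6.1, 25.3, 6.2]
opening: 0.0223
gripper_force: 12.9
```

The stop is reached, with force rising at a constant pose. Back off, open, rise and look at the bar.

Call:
move_arm:
  moves: [2.2,0,-0.6,0,0,0,0,5,0,-0.3,0,0,0,0,6,0,0,0,0,0,0,6,0,0,0,0,0,0,6,0,0,-3,0,0,0,8.7,0,0,-5,0,0,0,8.7,0,0,-5,0,0,0,8.7,0,0,0,0,0,0]

```text
clock: 6.4
tool_pos: [0.5172, -0.3522, 0.338]
orientation: [179.8, -0.7, -14.9]
force: [-0.2, -0.7, -0.1]
opening: 0.0723
gripper_force: 0.0
```

Run:
```python
from h import *
p,d,c=snap("wrist","w3.png"); o=ctrl.get_obs(); print(o["clock"],o["tool_pos"],o["orientation"])
P=fish(d,c); A=P.reshape(-1,3); h=np.array([.597,-.3755])
A=A[np.hypot(*(A[:,:2]-h).T)<.13]
s=A[(A[:,2]>.216)&(A[:,2]<.24)&(np.hypot(*(A[:,:2]-h).T)<.03)];print("sleeve",s.mean(0),s.max(0),s.min(0),len(s))
b=A[(A[:,2]>.19)&(A[:,2]<.22)&(np.hypot(*(A[:,:2]-h).T)>.03)]; q=b[:,:2]-h
m=q.mean(0);print(len(b),np.degrees(np.arctan2(m[1],m[0])))
u=m/np.hypot(*m); r=q@u; w=q@np.array([-u[1],u[0]]); k=np.polyfit(r,w,1); print(k)
f=b[:,2]>.21; print("flange r",np.histogram(r[f],np.arange(.04,.13,.005)),"bartop",np.median(b[(r>.07)&(r<.1),2]), b[(r>.07)&(r<.1),2].max())
bb=b[(r>.07)&(r<.1)];print("bar mid",bb.mean(0))
```

```text
6.45 [ 0.5163 -0.3512  0.334 ] [179.9213  -0.423  -14.9149]
sleeve [ 0.5979 -0.3758  0.2188] [ 0.6123 -0.3615  0.2252] [ 0.5838 -0.3903  0.216 ] 930
1484 159.44310045289558
[ 0.0065 -0.0005]
flange r (array([  0,   0,   0,  59, 101,   0,   0,   0,   0,   0,   0,   0,  32, 116,   2,   0,   0]), array([0.04 , 0.045, 0.05 , 0.055, 0.06 , 0.065, 0.07 , 0.075, 0.08 , 0.085, 0.09 , 0.095, 0.1  , 0.105, 0.11 , 0.115, 0.12 , 0.125])) bartop 0.20354987159043209 0.20641763519444983
bar mid [ 0.5175 -0.3458  0.2034]
```

View pics/w3.png

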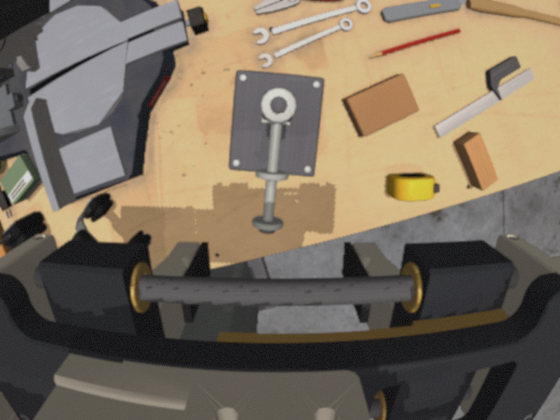

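The wrist view shows the arm parallel to the plate, from the sleeve (278,103) to the outer flange (267,224), pointing at the robot's side. The bar is at azimuth 159.6° and the saddle at (0.518,-0.346). Next is the large muffs.

Call:
move_arm:
  moves: [8.7,-2.1,-4,0,0,0,0,8.7,-2.1,-4,0,0,0,0,8.7,-2.1,-4,0,0,0,0,8.7,-2.1,-4,0,0,0,0,8.7,-2.1,-4,0,0,0,0,8.7,-2.1,-4,0,0,0,0,8.7,-2.1,-4,0,0,0,0,8.7,-2.1,-4,0,0,0,0]

```text
clock: 7.25
tool_pos: [0.4337, 0.0036, 0.3289]
orientation: [180.0, 0.0, -14.9]
force: [1.0, 0.4, -0.9]
opening: 0.0864
gripper_force: 0.0
```

Call:
move_arm:
  moves: [8.7,-2.1,-4,0,0,0,0,8.7,-2.1,-4,0,0,0,0,8.7,0,0,0,0,0,-0.13,8.7,0,0,0,0,0,-0.13,8.7,0,0,0,0,0,-0.13,8.7,0,0,0,0,0,-0.13,8.7,0,0,0,0,0,0]

```text
clock: 7.95
tool_pos: [0.4144, 0.0903, 0.3288]
orientation: [180.0, 0.1, 15.0]
force: [-0.5, -0.2, 0.1]
opening: 0.087
gripper_force: 0.0
```

Run:
```python
from h import *
p,d,c=snap("wrist","w4.png"); o=ctrl.get_obs(); print(o["clock"],o["tool_pos"],o["orientation"])
A=fish(d,c).reshape(-1,3); A=A[(np.abs(A[:,0]-.4727)<.12)&(np.abs(A[:,1]-.1063)<.1)]
for lo,hi in((.183,.22),(.15,.22),(.05,.22),(.02,.22)):
    s=A[(A[:,2]>lo)&(A[:,2]<hi)]; print(lo,len(s),s.mean(0),s[:,2].max(),cv2.minAreaRect((s[:,:2]*1000).astype(np.float32)))
```

```text
8.0 [0.4144 0.0903 0.3289] [179.9774   0.0647  14.7527]
0.183 1791 [0.4732 0.1063 0.1954] 0.1988230046815172 ((472.6055603027344, 106.54972076416016), (55.46998596191406, 26.767711639404297), 14.096456527709961)
0.15 2696 [0.4751 0.1068 0.1822] 0.1988230046815172 ((473.0340270996094, 106.65731811523438), (110.41836547851562, 26.767711639404297), 14.096457481384277)
0.05 5375 [0.4771 0.1063 0.1354] 0.1988230046815172 ((485.49920654296875, 60.90911865234375), (182.56919860839844, 158.2690887451172), 14.358990669250488)
0.02 5647 [0.4805 0.103  0.1306] 0.1988230046815172 ((486.4371337890625, 61.14922332763672), (184.5055694580078, 158.2690887451172), 14.358990669250488)
```

View pics/w4.png

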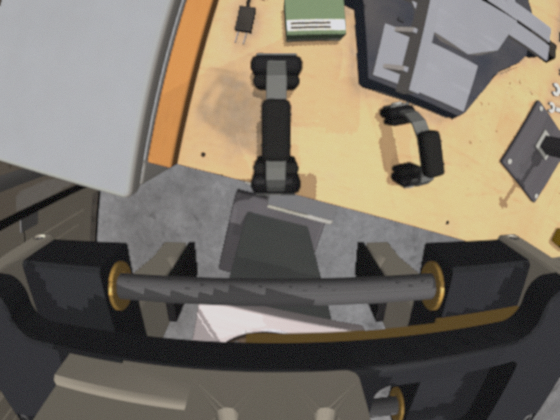

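The wrist view shows the large muffs with the head pad at about (276,130), with the rectangle 55×27 mm and top at z 0.198, which match the text. The centre is (0.4727,0.1066) and the yaw is already aligned. Go over, descend and grip.

Call:
move_arm:
  moves: [8.7,3,0,0,0,0,0.01,8.7,3,0,0,0,0,0,8.7,0,0,4.5,0,0,0,8.7,0,0,4,0,0,0,8.7,0,0,3,0,0,0,8.7,0,0,2,0,0,0,8.7,0,0,1,0,0,0,8.7,0,0,0,0,0,0]

```text
clock: 8.8
tool_pos: [0.4721, 0.1053, 0.1834]
orientation: [179.9, 0.1, 14.2]
force: [0.7, -0.1, 0.1]
opening: 0.0867
gripper_force: 0.0
```

Call:
move_arm:
  moves: [1,0,0,0,0,0,0,1,0,0,0,0,0,0,1,0,0,0,0,0,0,1,0,0,0,0,0,0,1,0,0,0,0,0,0,1,0,0,0,0,0,0,1,0,0,0,0,0,0,1,0,0,0,0,0,0]

```text
clock: 9.6
tool_pos: [0.4727, 0.1059, 0.1845]
orientation: [180.0, 0.0, 14.4]
force: [-0.0, 0.9, 0.4]
opening: 0.0286
gripper_force: 0.0
```

Call:
move_arm:
  moves: [1,0,0,0,0,0,0,1,0,0,0,0,0,0,1,0,0,0,0,0,0,1,0,0,0,0,0,0,1,0,0,-0.5,0,0,0,1,0,0,-1.5,0,0,0,1,0,0,-3,0,0,0,1,0,0,-3,0,0,0]

```text
clock: 10.4
tool_pos: [0.4721, 0.1055, 0.2651]
orientation: [180.0, 0.1, 14.4]
force: [0.3, 0.3, -3.3]
opening: 0.026
gripper_force: 30.0
```

Held: 26 mm opening, 30 N grip and about 3.3 N weight. Raise high and turn to match the bar.

Call:
move_arm:
  moves: [1,0,0,-3,0,0,0,1,0,0,-3,0,0,0,1,0,0,-3,0,0,0,1,0,0,-2.5,0,0,0,1,0,0,0,0,0,0.08,1,0,0,0,0,0,0.12,1,0,0,0,0,0,0.12,1,0,0,0,0,0,0.12]

```text
clock: 11.2
tool_pos: [0.4723, 0.1058, 0.3795]
orientation: [180.0, 0.0, -11.1]
force: [0.2, 0.8, -1.5]
opening: 0.0261
gripper_force: 30.0
```

Call:
move_arm:
  moves: [1,0,0,0,0,0,0.12,1,0,0,0,0,0,0.12,1,0,0,0,0,0,0.12,1,0,0,0,0,0,0.12,1,0,0,0,0,0,0.12,1,0,0,0,0,0,0.12,1,0,0,0,0,0,0.12,1,0,0,0,0,0,0.12]

```text
clock: 12.0
tool_pos: [0.4723, 0.1058, 0.3794]
orientation: [180.0, 0.0, -66.1]
force: [0.0, 0.5, -1.9]
opening: 0.0258
gripper_force: 30.0
```

Call:
move_arm:
  moves: [1,0,0,0,0,0,0.12,1,0,0,0,0,0,0.12,1,0,0,0,0,0,0.12,1,0,0,0,0,0,0.12,1,0,0,0,0,0,0.12,1,0,0,0,0,0,0.12,1,0,0,0,0,0,0.06,1,0,0,0,0,0,0]

```text
clock: 12.8
tool_pos: [0.4724, 0.1058, 0.3794]
orientation: [180.0, -0.0, -110.6]
force: [0.6, 0.4, -1.6]
opening: 0.0258
gripper_force: 30.0
```

Raise another 6 cm so the cups clear the arm and sleeve, then go across.

Call:
move_arm:
  moves: [1,0,0,-2,0,0,0,1,0,0,-2.5,0,0,0,1,0,0,-1.5,0,0,0,1,1.5,-0.74,0,0,0,0,1,3,-1.48,0,0,0,0,1,3.5,-1.72,0,0,0,0,1,3.5,-1.72,0,0,0,0,1,3.5,-1.72,0,0,0,0]

```text
clock: 13.6
tool_pos: [0.4889, -0.0618, 0.4397]
orientation: [-180.0, 0.0, -110.3]
force: [1.1, 0.5, -2.5]
opening: 0.026
gripper_force: 30.0
```

Call:
move_arm:
  moves: [1,3.5,-1.72,0,0,0,0,1,3.5,-1.72,0,0,0,0,1,3.5,-1.72,0,0,0,0,1,3.5,-1.72,0,0,0,0,1,3.5,-1.72,0,0,0,0,1,3.5,-1.72,0,0,0,0,1,3,-1.48,0,0,0,0,1,1.75,-0.86,0,0,0,0]

```text
clock: 14.4
tool_pos: [0.5173, -0.3483, 0.4385]
orientation: [179.9, -0.0, -110.5]
force: [0.3, 0.2, -2.6]
opening: 0.0259
gripper_force: 30.0
```

Call:
move_arm:
  moves: [1,0,0,0,0,0,0,1,0,0,0,0,0,0]

```text
clock: 14.6
tool_pos: [0.5174, -0.3462, 0.4388]
orientation: [179.9, 0.0, -110.5]
force: [-0.1, -0.2, -3.0]
opening: 0.026
gripper_force: 30.0
```

Run:
```python
from h import *
p,d,c=snap("wrist"); p2,d2,c2=snap("scene")
cv2.imwrite("pics/d.png",np.hstack([p[60:360,140:540],p2[100:400,80:480]])[:,:,::-1])
o=ctrl.get_obs(); print(o["clock"],o["tool_pos"],o["orientation"],o["joint_pos"])
```

```text
14.7 [ 0.5175 -0.3454  0.4397] [-179.9987    0.0107 -110.4374] [-15.7694  12.3727  15.258   -0.0106 -92.8832  -4.6685]
```

View pics/d.png

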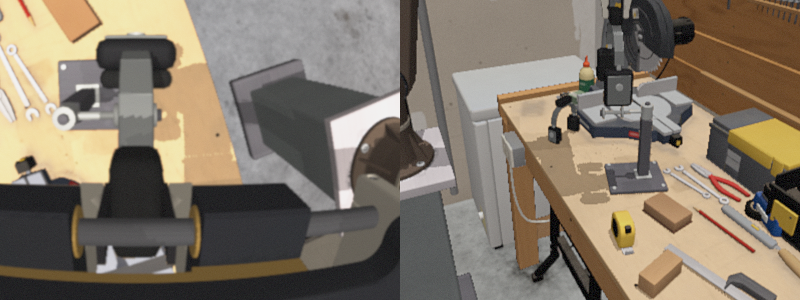

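The pictures show the muffs held above the arm, the near cup at (135,60) in the wrist part and the bar crossing under the band at about (100,115). The small pair, tape and box are undisturbed. Lower over the bar.

Call:
move_arm:
  moves: [1,0,0,2,0,0,0,1,0,0,4,0,0,0,1,0,0,4,0,0,0,1,0,0,4,0,0,0,1,0,0,3,0,0,0,1,0,0,1.5,0,0,0,1,0,0,0.5,0,0,0,1,0,0,0,0,0,0]

```text
clock: 15.5
tool_pos: [0.5177, -0.3453, 0.2498]
orientation: [180.0, -0.0, -110.4]
force: [-0.5, -0.1, -2.5]
opening: 0.0257
gripper_force: 30.0
```

Run:
```python
from h import *
p,d,c=snap("wrist","w5.png"); p2,d2,c2=snap("scene")
cv2.imwrite("pics/e.png",np.hstack([p[20:320,140:540],cv2.resize(p2[200:350,210:410],(400,300))])[:,:,::-1])
o=ctrl.get_obs(); print(o["clock"],o["tool_pos"],o["orientation"],o["force"])
```

```text
15.6 [ 0.5183 -0.3459  0.2512] [-179.8684   -0.0157 -110.4569] [ 0.9061 -0.205  -1.9415]
```

View pics/e.png

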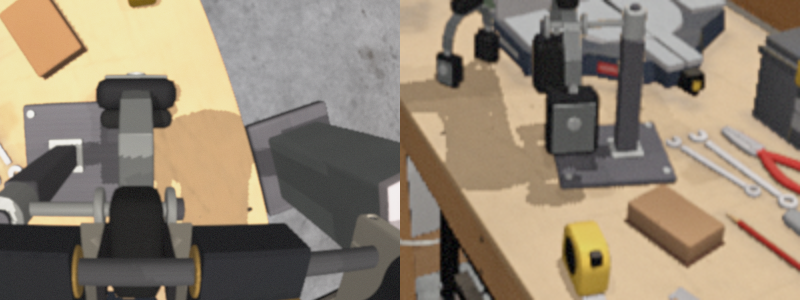

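The band (column ~135) is centred between the flanges (columns ~100 and ~170). Lower gently to contact.

Call:
move_arm:
  moves: [1,0,0,0.8,0,0,0,1,0,0,0.6,0,0,0,1,0,0,0.4,0,0,0,1,0,0,0.1,0,0,0,1,0,0,0.1,0,0,0,1,0,0,0,0,0,0]

```text
clock: 16.2
tool_pos: [0.5176, -0.3461, 0.2297]
orientation: [-180.0, -0.0, -110.5]
force: [0.3, -0.5, -2.3]
opening: 0.0256
gripper_force: 30.0
```

Call:
move_arm:
  moves: [1,0,0,0.1,0,0,0,1,0,0,0,0,0,0]

```text
clock: 16.4
tool_pos: [0.5177, -0.3462, 0.2294]
orientation: [-179.9, -0.0, -110.5]
force: [-2.2, 2.0, 3.0]
opening: 0.0256
gripper_force: 30.0
```

Contact made: force rose from -2.3 to +3 N at the expected height. Release and rise.

Call:
move_arm:
  moves: [3,0,0,0,0,0,0,3,0,0,0,0,0,0,4,0,0,0,0,0,0,5,0,0,0,0,0,0,5,0,0,0,0,0,0,5,0,0,0,0,0,0]

```text
clock: 17.0
tool_pos: [0.5176, -0.346, 0.2285]
orientation: [180.0, -0.0, -110.5]
force: [0.1, 0.3, -0.1]
opening: 0.0492
gripper_force: 0.0
```

Call:
move_arm:
  moves: [5,0,0,-0.5,0,0,0,5,0,0,-2,0,0,0,5,0,0,-3,0,0,0,5,0,0,-4,0,0,0,5,0,0,-4,0,0,0,5,0,0,0,0,0,0,5,0,0,0,0,0,0,5,0,0,0,0,0,0]

```text
clock: 17.8
tool_pos: [0.5172, -0.3457, 0.3627]
orientation: [179.9, 0.0, -110.5]
force: [-0.8, 0.8, -0.4]
opening: 0.05
gripper_force: 0.0
```

Run:
```python
from h import *
C=[]
for i in range(2):
    p,d,c=snap("wrist"); A=fish(d,c).reshape(-1,3)
    A=A[np.hypot(A[:,0]-.5178,A[:,1]+.3461)<.13]; s=A[(A[:,2]>.226)&(A[:,2]<.26)]
    print(len(s),s[:,2].max(),cv2.minAreaRect((s[:,:2]*1000).astype(np.float32)))
p2,d2,c2=snap("scene")
cv2.imwrite("pics/f.png",np.hstack([p[20:320,140:540],cv2.resize(p2[200:350,210:410],(400,300))])[:,:,::-1])
o=ctrl.get_obs(); print(o["clock"],o["tool_pos"],o["force"],o["opening"])
```

```text
1811 0.24379573732975052 ((518.509033203125, -346.0804443359375), (56.2514533996582, 26.907434463500977), 68.80470275878906)
1820 0.24347535714882712 ((518.0274658203125, -346.3343200683594), (55.56081008911133, 26.967084884643555), 70.05476379394531)
17.95 [ 0.5173 -0.3458  0.3624] [-0.2099 -0.0321  0.1874] 0.04971626071599605
```

View pics/f.png

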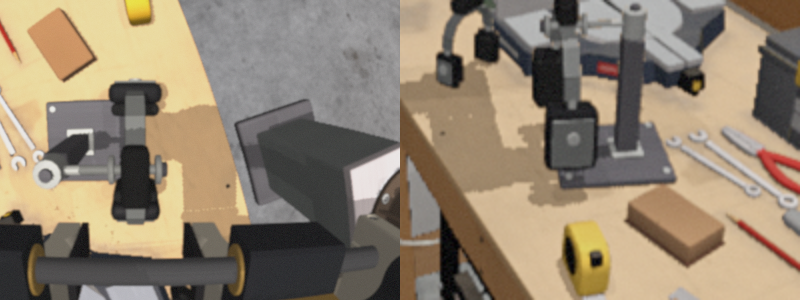

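The muffs hang still on the bar, with the pad at (135,180) between the flanges. The pad's centre is (0.518,-0.346), its top is at z 0.2435 (expected 0.242) and it lies square to the bar. The gripper is clear above, so I'll hand in.

```bash
python3 -c "
from h import *
print(ctrl.close_job())"
```

```text
the job is handed in; nothing more can be done
None
```

The hook arm is swung out to its stop, the larger ear defenders hang centred between its flanges, and the job was handed in at about 18 s; the hand-in call returned no verdict.

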